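# Hang the polisher's guard on its sprung hinge pin

### The job

Take the metal guard off the plywood stand by squeezing its two finger tabs together, which pulls back the sprung hinge pin, and lift it straight out. Then hang it on the bench polisher: with the tabs still squeezed, lower it gently by feel until it rests in both cradles of the polisher's fork, and only then let go so that the pin springs fully out into its hole. Do not drop it, do not force it, and leave everything else where it stands.

Things in the scene. Friction and masses are not known exactly. Their poses are not given: they have to be found in the camera images.
- guard: Loose aluminium guard, about 0.3 kg. Origin on the axis of its round barrel (16 mm diameter, along y, from y = -84 to +96 mm), z up, x square to the panel that hangs below. A collar, 23 mm diameter, sits at y = 78 to 84 mm. Two upright finger tabs stand on the barrel, each 24 mm wide along x, 6 mm thick along y, tops 58 mm above the axis.
- guard_grip (a point): Where to pinch the tabs from above, closing along the guard's y: at guard x 0, y 0, 38 mm above the axis. The fixed tab's outer face is at y = +18 mm, the pin tab's at y = -30 mm at rest and -18 mm fully pulled back (48 mm over both, 36 mm squeezed to the stop). Grip with 25 to 35 N.
- guard_edge (a point): Middle of the panel's lower edge, 74 mm under the barrel's axis. Panel 130 mm wide, 4 mm thick, lower edge 10 mm thick.
- hinge_pin (a joint): Travel of the sprung pin in m: 0 = out, its 6.4 mm tip standing 12 mm out of the barrel's -y end; 0.012 = fully pulled back, tip flush. The spring drives it out with 2.4 N at 0 and 6 N at 0.012.
- pin_tab (a point): Centre of the outer face of the pin's tab, 38 mm above the barrel's axis; moves with the pin.
- stand: Fixed plywood storage stand, base 110 x 240 mm, with a steel fork of the same shape and size as the polisher's, cheeks up to 40 mm above the hinge line; the guard hangs here at the start, pin through the cheek. Origin on the table under the hinge line; y along the hinge line, z up.
- stand_hinge (a point): Middle of the stand's hinge line, 125 mm above the table: the guard's origin at the start. Rigid; not to be loaded with more than 30 N. Squeezing may shift the guard along its 3 mm play.
- polisher: Fixed bench polisher: grey base 240 x 240 mm; cloth wheel and grey motor (up to 116 mm above the table) behind the hinge line, from 33 mm on at +x in its frame; and a steel fork with two cradles. Origin on the table under the hinge line; y along the hinge line, z up. The guard hangs with its y along this y, collar at the +y end, pin at the -y end.
- polisher_hinge (a point): Nominal middle of the polisher's hinge line, 125 mm above the table, where the guard's origin belongs. The hand-clamped fork truly stands anywhere from 8 mm lower to 8 mm higher, cradles and hole alike (unmeasured: find by touch). It sits on rubber and gives about 1 mm for each 8 N; over 15 N would bend it.
- cradle_collar (a point): Nominal floor of the +y cradle, 8 mm under the hinge line: a U slot open at the top, 12 mm long along y (87 to 99 mm), 19 mm wide along x, with a flared mouth 35 mm wide 17 mm above the hinge line. The guard's collar goes inside it. The guard has 3 mm play each way along y.
- cradle_pin (a point): Nominal floor of the -y cradle, the same slot at y = -87 to -75 mm, for the barrel's pin end.
- cheek_hole (a point): Nominal centre of the 11 mm square hole on the hinge line, for the pin, in the cheek outside the -y cradle (12 mm thick, y = -99 to -87 mm, up to 40 mm above the hinge line, its top bevelled outward).
- loco: Bystander, loose: model locomotive, red frame, green cab, 170 mm long, standing on the track; leave alone
- tender: Bystander, loose: small green and red model tender, 95 x 40 x 52 mm; leave alone
- paint_jar: Bystander, loose: small green paint jar with a white cap, 34 mm across, 45 mm tall; leave alone
- screwdriver: Bystander, loose: screwdriver, 150 mm, lying; leave alone
- chassis: Bystander, loose: dark model chassis, 90 x 44 x 12 mm, lying; leave alone
There are look-alikes about, which are no part of the job. What is shaped like the guard but pink or yellow is not meant.

How it is judged:
On the way, in this order (a step that is already met when the one before it is completed fails the run):
1. the guard is lifted clear above the stand, held by its squeezed tabs with the pin pulled back (z of guard in the frame of stand_hinge above 0.05 m and value of joint hinge_pin above 0.009 m and contact force between the fingers and guard above 2 N), for 0.1 s.
2. the guard, still held with the pin pulled back, rests with more than 1.5 N in the polisher's cradles (contact force between guard and polisher above 1.5 N and value of joint hinge_pin above 0.009 m and contact force between the fingers and guard above 2 N and horizontal distance between guard and polisher_hinge below 0.007 m and angle between the y axis of guard and the y axis of polisher, either way round below 0.06 rad and z of guard in the frame of polisher_hinge between -0.014 and 0.013 m), for 0.2 s.
At the end, for the whole second after the job is handed in: The guard is released, at rest and upright within 0.3 rad in both polisher cradles (origin within 7 mm of the hinge's middle seen from above, within 0.06 rad along the hinge line, height -14 to +13 mm of nominal), its pin within 3 mm of fully out, through the cheek (value of joint hinge_pin below 0.003 m and horizontal distance between guard and polisher_hinge below 0.007 m and angle between the y axis of guard and the y axis of polisher, either way round below 0.06 rad and z of guard in the frame of polisher_hinge between -0.014 and 0.013 m and angle between guard's own z axis and vertical below 0.3 rad and linear speed of guard below 0.03 m/s and angular speed of guard below 0.4 rad/s); the robot touches nothing.
It fails at once if the guard is pressed or pulled against the polisher with more than 15 N (contact force between guard and polisher above 15 N).
It fails at once if the guard is pressed or pulled against the stand with more than 30 N (contact force between guard and stand above 30 N).
It fails at once if a bystander is moved more than 30 mm (distance of any of loco, tender, paint_jar, screwdriver, chassis from where it was at the start of the episode above 0.03 m).
It also fails if it takes over 51 s, if anything falls off the work surface, if the arm or the gripper's body presses on something with over 40 N, if the wrist force passes 120 N, or if a joint passes its speed limit or range.

### The arm

A 6-joint arm with a two-finger parallel gripper is mounted at the origin on the work surface. World frame = base frame: x ahead of the robot, y to its left, z up, the work surface at z = 0. Lengths are in m, angles in rad, forces in N, time in s.
With the tool pointing down it reaches from about 0.375 to 0.975 m from the base axis. Payload 3.8 kg.
Tool frame: the origin (TCP) lies on the centre line of the jaws, within the pads' length; the fingertips stand 14 mm ahead of it and the grasp point (between the pads) lies 5 mm behind it; z points along the fingers, y is the line along which they close (so a half turn about z gives the same grasp; the last joint's range is limited). The gripper opens to 85 mm and grips with 20 to 120 N. Pads are 22 mm wide; open, the fingers measure 114 mm over their backs; the gripper's body (76 mm by 85 mm) begins 54 mm behind the grasp point. The pads swing forward as they close: fully open they stand 13 mm farther back than shut.
Start: joints at [1.252, 0.264, 1.604, -0, 1.274, -0.037], TCP at [0.188, 0.648, 0.219] pointing down, gripper open.
Joint ranges: [-2.63, 2.63], [-0.94, 2.18], [0.31, 2.57], [-1.31, 4.45], [0, 2.66], [-2.55, 2.55]. Speed limits (rad/s): [2.57, 2.57, 3.14, 3.14, 3.14, 3.14].

### API

Orientations are given as a rotation vector (axis times angle).
In Python, from workcell import bot, eyes, spot_in gives the robot as it stands.
- The arm moves only by the tool carry_out, never from a script. Its argument "series" is text: rows parted by semicolons, each of 4 numbers parted by spaces: the shift along the world's x, y, z in m, then the turn about the world's z in degrees. In form: tx ty tz roll; .... A call has 1 to 20 rows; each row shifts and turns the commanded pose from where the row before left it; what a row does not reach is not made up. A row lasts 1/8 s, in which the tool goes at most 62.5 mm and 10.7 degrees, less where a joint would pass 70% of its speed; a pose out of reach is approached as far as the arm can. A call is refused whole if a number of a shift passes 0.0625 or a number of a turn 10.7, either way. A call with a gripper value outside its range is refused whole. "jaw" is the gripper command: -1 is shut, 1 is fully open, values between are in proportion, set as the call begins (left out, the last holds). The fingers move at their own pace and stop on an object; "grip_force" is the grip in N (left out, the last holds). Time passes only in rows, so rows that do not move let the fingers close. It gives the time, the measured TCP pose, the force, the opening and the grip force at its end, in the units of the state.
- bot.read_state(): the state, without advancing time (a new reading comes with each control period).
- eyes.read_camera(name): name is "scene" or "top" or "wrist"; returns (picture, depth): 420x560x3 uint8, blue, green, red; 420x560 float32, m along the optical axis (not along the pixel's ray), 0 where there is no reading.
- eyes.get_calibration(name): a dict with "K" (3x3 intrinsics, pixels), "position" and "rotation" of the camera in the world; the wrist camera has in their place "T_tool_cam" (4x4, takes a point from camera to tool coordinates, whose origin is the TCP and whose axes are the flange's). Camera axes: x right, y down, z forward; pixel columns grow to the right and rows downward; lengths in m; the calibration is good to about 2 mm. A picture is of the moment at which its call begins: read the wrist's pose just before it. get_calibration takes no time and is no camera call.
- bot.finish_job(): hands the job in; it is judged then, once.
Trained networks look in the newest picture that a camera, given by its name, has taken for a name from the list of things; names that differ only in an ending like _2 or _b are one class to them, and where a whole thing is asked for, a point or a joint stands for the part that bears it (a point fixed in the world has none). Each returns a list of dicts, best first, with "score" (0 to 1); they miss things now and then, are a little off and sometimes report something else, mostly with a low value. They report only what shows in the picture. A call takes as long as a camera call. They do not tell look-alikes from the thing itself.
- spot_in(camera, target): "rect" ([centre column, centre row, width, height] in pixels, round what is visible of it).
The state is a dict: "time": time; "q": joint angles; "joint_vel": joint speeds; "joint_torque": joint torques, N m; "tool_pos": TCP position; "tcp_rot": TCP orientation; "wrist_force": force on the tool from outside, world axes, zero at the start; "torque": the same for the moment, N m; "width": opening from 0.0 (shut) to 1.0 (fully open); "grip_force": force on a finger pad.
Only numpy, scipy, OpenCV 4.12 (cv2) and the standard library are available. Lean on these libraries where they do the work, as an engineer would, in place of code of your own. Each camera call takes 0.05 s, during which the arm holds its last target. There are 200 camera calls.

## Working session

There is one attempt and no reset: what is moved stays moved. The work goes in short steps, Python scripts to look and compute and a tool call to move; the robot and the scene stay as the last step left them, time stands still between calls to the robot, and variables do not carry over. Pictures are saved under pics/ and viewed, at most 10 in all, crops included, and the job is handed in when it is done.

Besides the shell and the picture viewer there is one more tool, called after "Request:" by a JSON object that holds its "method" and its "body". carry_out: Moves the arm, as the interface text tells. Its arguments: {"type":"object","properties":{"series":{"type":"string"},"jaw":{"type":"number"},"grip_force":{"type":"number"}},"required":["series"]}

```bash
mkdir -p pics; cat > h.py <<'E'
import numpy as np, cv2
from workcell import bot, eyes, spot_in
from scipy.spatial.transform import Rotation as R
def shot(n):
    s=bot.read_state(); im,d=eyes.read_camera(n); c=eyes.get_calibration(n); K=np.array(c["K"])
    if n=="wrist":
        T=np.array(c["T_tool_cam"]); W=np.eye(4); W[:3,:3]=R.from_rotvec(s["tcp_rot"]).as_matrix(); W[:3,3]=s["tool_pos"]; W=W@T
        Rm,p=W[:3,:3],W[:3,3]
    else:
        Rm=np.array(c["rotation"]); p=np.array(c["position"])
        if Rm.shape!=(3,3): Rm=R.from_rotvec(Rm).as_matrix()
    v,u=np.mgrid[:d.shape[0],:d.shape[1]]
    P=np.stack([(u-K[0,2])/K[0,0]*d,(v-K[1,2])/K[1,1]*d,d],-1)@Rm.T+p
    P[d==0]=np.nan
    return im,d,P,K,Rm,p
E
python3 - <<'E'
from h import *
for n in ("scene","top"):
    im,d,P,*_=shot(n); cv2.imwrite(f"pics/{n}0.png",im); np.save(n+"0.npy",P)
    print(n,_[2])
    for t in("guard","stand","polisher","guard_grip"):
        print(t,[(np.round(r["rect"]),round(r["score"],2)) for r in spot_in(n,t)][:4])
print(bot.read_state())
E
```

```text
scene [ 1.46324298 -0.13286148  0.98649449]
guard [(array([392., 278.,  46.,  51.]), 0.84), (array([392., 208.,  55.,  40.]), 0.76), (array([371., 179.,  42.,  43.]), 0.73)]
stand [(array([384., 223.,  87.,  62.]), 0.67), (array([232., 250.,  91.,  92.]), 0.16)]
polisher [(array([228., 248.,  90.,  88.]), 0.63)]
guard_grip [(array([391., 204.,  52.,  40.]), 0.89), (array([394., 278.,  50.,  48.]), 0.77), (array([373., 180.,  43.,  35.]), 0.61)]
top [ 0.35372859 -0.00354068  1.6213946 ]
guard [(array([201., 278.,  39.,  42.]), 0.68), (array([202., 213.,  47.,  15.]), 0.58), (array([219., 146.,  46.,  36.]), 0.58)]
stand [(array([207., 212.,  71.,  43.]), 0.88), (array([144., 189.,  35.,  18.]), 0.71), (array([342., 195.,  72.,  75.]), 0.61)]
polisher [(array([345., 194.,  70.,  67.]), 0.57)]
guard_grip [(array([202., 279.,  35.,  49.]), 0.94), (array([204., 212.,  57.,  16.]), 0.85), (array([220., 146.,  45.,  31.]), 0.56)]
{'time': 0.5, 'q': array([ 1.25210365e+00,  2.63904205e-01,  1.60402549e+00, -4.67389995e-06,
        1.27370143e+00, -3.69110801e-02]), 'joint_vel': array([ 0.00184129, -0.00168902, -0.00025844,  0.00180455,  0.00063478,
       -0.00161542]), 'joint_torque': array([ 8.00347470e-05, -5.14408994e+01, -3.67237115e+01,  9.71447093e-05,
        2.59815031e-03, -1.27478154e-05]), 'tool_pos': array([0.18769993, 0.64835756, 0.21896309]), 'tcp_rot': array([-4.41156130e-01, -3.11046147e+00,  6.07249945e-05]), 'wrist_force': array([-0.28413803,  0.10064913, -0.07884796]), 'torque': array([0.05332002, 0.02112304, 0.02549503]), 'grip_force': 0.0, 'width': 0.9977254877309962}
```

```bash
python3 - <<'E'
import cv2,numpy as np
a=cv2.imread("pics/scene0.png")[140:320,160:460]; b=cv2.imread("pics/top0.png")[110:310,130:410]
b=cv2.resize(b,None,fx=2,fy=1.45*1); 
a=cv2.imread("pics/scene0.png")[140:320,160:460]
cv2.imwrite("pics/sc.png",cv2.resize(a,None,fx=2.6,fy=2.6,interpolation=cv2.INTER_CUBIC))
b=cv2.imread("pics/top0.png")[110:310,130:397]
cv2.imwrite("pics/tc.png",cv2.resize(b,None,fx=3,fy=3,interpolation=cv2.INTER_CUBIC))
E
```

```text
(no output)
```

View pics/sc.png

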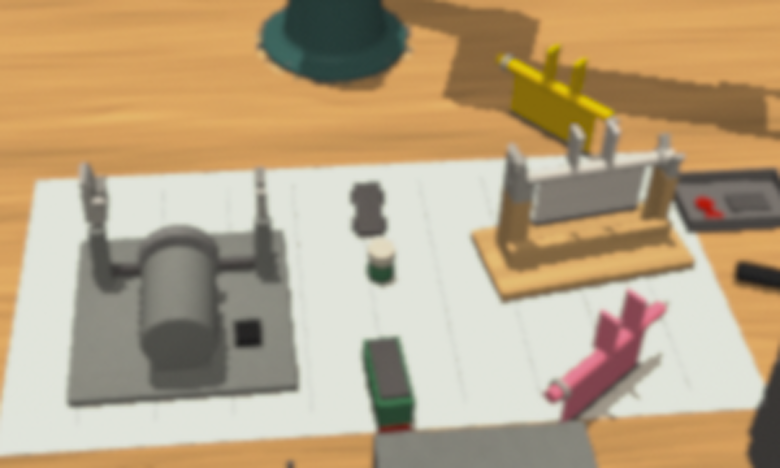

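View pics/tc.png

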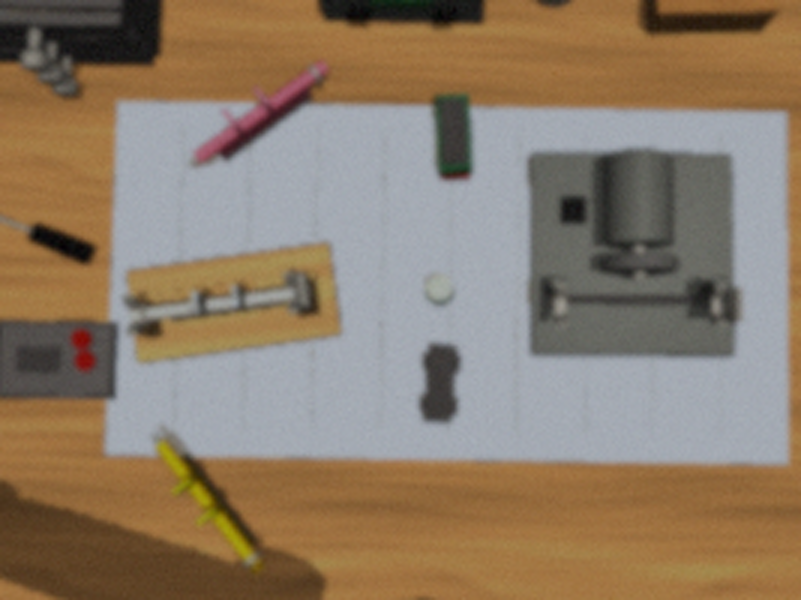

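The three guard-shaped things in the top image are grey at about (202,213) on the plywood stand, pink at (219,146) and yellow at (201,278). I choose the grey one. The taller cheek, on the pin side, is on the right (world −y) for both the stand and the polisher.

```bash
python3 - <<'E'
from h import *
im=cv2.imread("pics/top0.png");P=np.load("top0.npy")
def rep(name,r,c,lo,hi):
    Q=P[r[0]:r[1],c[0]:c[1]].reshape(-1,3); Q=Q[np.isfinite(Q[:,2])]
    m=(Q[:,2]>lo)&(Q[:,2]<hi);Q=Q[m]
    if len(Q)<3: print(name,len(Q));return
    rr=cv2.minAreaRect(Q[:,:2].astype(np.float32)*1000)
    print(name,len(Q),Q.mean(0).round(4),np.round(rr[0],1),np.round(rr[1],1),round(rr[2],1),Q.min(0).round(3),Q.max(0).round(3))
rep("stand base",(188,235),(168,248),.004,.04)
rep("stand hi",(188,235),(168,248),.11,.3)
rep("tabs",(195,222),(185,218),.15,.2)
rep("cheek",(195,222),(220,240),.11,.2)
rep("pol base",(155,235),(300,382),.004,.04)
rep("pol fork L",(198,222),(305,325),.09,.2)
rep("pol fork R",(198,222),(355,382),.09,.2)
rep("pol motor",(155,195),(320,360),.08,.2)
np.set_printoptions(linewidth=250)
for rr,cc in (((200,222),(306,326)),((200,222),(354,380)),((198,226),(170,240))):
    print((P[rr[0]:rr[1]:2,cc[0]:cc[1]:2,2]*1000).round())
E
```

```text
stand base 1862 [0.4655 0.2469 0.0147] [467.1 253.4] [162.8 279. ] 0.9 [0.384 0.113 0.004] [0.55  0.394 0.04 ]
stand hi 441 [0.4597 0.2435 0.1409] [459.6 249.5] [ 44.1 198.6] 9.4 [0.423 0.149 0.111] [0.494 0.35  0.19 ]
tabs 54 [0.4598 0.244  0.1748] [460.3 243.2] [23.7 48.6] 9.2 [0.445 0.219 0.151] [0.474 0.268 0.19 ]
cheek 136 [0.4718 0.1667 0.1423] [473.1 171. ] [44.6 42.5] 88.5 [0.452 0.149 0.111] [0.494 0.194 0.17 ]
pol base 3827 [ 0.5232 -0.2101  0.0144] [ 533.6 -216.6] [282.5 289.9] 0.8 [ 0.391 -0.36   0.004] [ 0.676 -0.071  0.038]
pol fork L 73 [ 0.4679 -0.122   0.1158] [ 466.1 -124.2] [52.2 17.5] 1.9 [ 0.44  -0.132  0.093] [ 0.492 -0.115  0.141]
pol fork R 154 [ 0.4676 -0.3005  0.1304] [ 484.5 -291.6] [85.5 42. ] 30.1 [ 0.442 -0.315  0.09 ] [ 0.512 -0.253  0.164]
pol motor 745 [ 0.5843 -0.2112  0.1041] [ 581.4 -212. ] [ 78.  119.7] 89.3 [ 0.521 -0.252  0.08 ] [ 0.641 -0.173  0.121]
[[  4.  16.  11.  21.  15.  17.  18.   4.  19.  15.]
 [  5.  14.  22.  13.  11.  20.  12.  19.  12.  13.]
 [  9.   9.   9.  11. 100.  97.  96.  16.  21.  18.]
 [  3.  17.  18.  38.  87. 134. 133.  
[... 2928 characters left out ...]
131. 135. 112.  72.  40.  13.  19.  18.  13.  17.  14.  10.  14.  15.  19.  19.  17.  17.  10.  16.  12.  12.  13.  17.  14.  20.  13.  20.  10.  11.  21.  17.  16.]
 [ -3. 142. 140. 139. 104.  75.  41.  17.  16.  19.  16.  23.  14.  10.  11.  23.  nan  14.  21.  19.  19.  13.  15.  22.  13.  15.  14.  23.  18.  14.  18.  16.  19.  20.  15.]
 [  4.   2.   1.  15.  16.  21.  16.  13.  18.  15.  13.  11.  19.  14.  23.  18.  12.  13.  15.  19.  14.  21.  17.  17.  15.  11.  19.  17.  18.  14.  20.  21.  16.  16.   5.]
 [ -0.   3.  -4.  19.  16.  20.  12.  25.  18.  14.  18.  18.  15.  18.  16.  20.  21.  20.  17.  13.  18.  15.  12.  18.  18.  17.   8.   3.  nan  -5.  -1.  -5.  -7.  -1.   1.]]
```

Request:
{"method": "carry_out", "body": {"series": "0.017 -0.025 0.01 1.6;0.017 -0.025 0.01 1.6;0.017 -0.025 0.01 1.6;0.017 -0.025 0.01 1.6;0.017 -0.025 0.01 1.6;0.017 -0.025 0.01 1.6;0.017 -0.025 0.01 1.6;0.017 -0.025 0.01 1.6;0.017 -0.025 0 1.6;0.017 -0.025 0 1.6;0.017 -0.025 0 1.6;0.017 -0.025 0 1.6;0.017 -0.025 0 1.6;0.017 -0.025 0 1.6;0.017 -0.025 0 1.6;0.016 -0.024 0 1.4;0 0 0 0;0 0 0 0", "jaw": 1, "grip_force": 30}}

```text
time: 2.75
tool_pos: [0.4584, 0.2497, 0.2991]
tcp_rot: [0.252, -3.131, -0.001]
wrist_force: [0.2, 0.0, -0.1]
width: 0.999
grip_force: 0.0
```

```bash
cat >> h.py <<'E'
def rep(P,name,x,y,lo,hi):
    Q=P.reshape(-1,3); Q=Q[np.isfinite(Q[:,2])]
    Q=Q[(Q[:,0]>x[0])&(Q[:,0]<x[1])&(Q[:,1]>y[0])&(Q[:,1]<y[1])&(Q[:,2]>lo)&(Q[:,2]<hi)]
    if len(Q)<5: print(name,len(Q));return Q
    rr=cv2.minAreaRect(Q[:,:2].astype(np.float32)*1000)
    print(name,len(Q),"med",np.median(Q,0).round(4),"rect",np.round(rr[0],1),np.round(rr[1],1),round(rr[2],1),"min",Q.min(0).round(3),"max",Q.max(0).round(3))
    return Q
E
python3 - <<'E'
from h import *
im,d,P,K,Rm,p=shot("wrist"); cv2.imwrite("pics/w1.png",im); np.save("w1.npy",P)
s=bot.read_state(); print(s["time"],s["tool_pos"],R.from_rotvec(s["tcp_rot"]).as_matrix().round(3)[:,1],s["q"].round(2))
rep(P,"tabs",(.40,.52),(.2,.3),.15,.2)
rep(P,"tabtop",(.40,.52),(.2,.3),.178,.2)
rep(P,"cheek",(.40,.52),(.12,.185),.145,.2)
rep(P,"barrel",(.40,.52),(.19,.31),.125,.142)
E
```

```text
2.8 [0.45831321 0.24993369 0.29906656] [-0.161  0.987  0.   ] [ 0.45 -0.07  1.82  0.    1.39 -1.28]
tabs 632 med [0.4596 0.2293 0.1828] rect [461.7 246.2] [24.3 47.8] 8.9 min [0.446 0.221 0.15 ] max [0.477 0.271 0.185]
tabtop 434 med [0.4617 0.2291 0.1833] rect [461.8 246.2] [24.3 47.7] 8.6 min [0.447 0.221 0.178] max [0.477 0.271 0.185]
cheek 817 med [0.474  0.1616 0.1615] rect [475.6 160. ] [36.4 13.3] 9.1 min [0.457 0.151 0.145] max [0.494 0.169 0.167]
barrel 1761 med [0.4599 0.2501 0.1323] rect [460.5 250. ] [ 23.  122.6] 7.7 min [0.444 0.19  0.125] max [0.478 0.31  0.142]
```

View pics/w1.png

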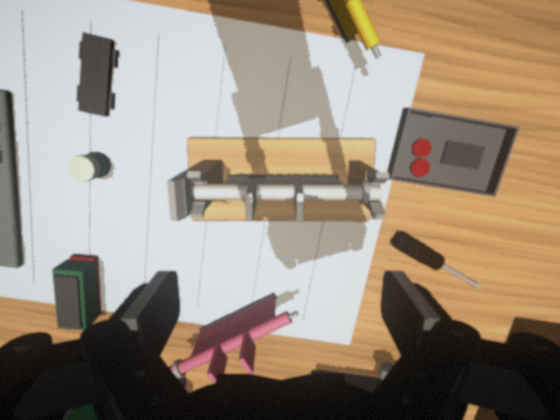

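Request:
{"method": "carry_out", "body": {"series": "0.0025 0.002 -0.014 0;0 0 -0.016 0;0 0 -0.016 0;0 0 -0.016 0;0 0 -0.016 0;0 0 -0.016 0;0 0 -0.016 0;0 0 -0.014 0;0 0 -0.01 0;0 0 -0.007 0;0 0 0 0;0 0 0 0"}}

```text
time: 4.3
tool_pos: [0.4616, 0.2516, 0.1585]
tcp_rot: [-0.253, 3.13, 0.001]
wrist_force: [-0.4, 0.6, 0.5]
width: 1.004
grip_force: 0.0
```

Request:
{"method": "carry_out", "body": {"series": "0 0 0 0;0 0 0 0;0 0 0 0;0 0 0 0;0 0 0 0;0 0 0 0;0 0 0 0;0 0 0 0", "jaw": -1, "grip_force": 30}}

```text
time: 5.3
tool_pos: [0.462, 0.252, 0.1593]
tcp_rot: [-0.253, 3.129, 0.002]
wrist_force: [-0.9, -0.3, 4.8]
width: 0.406
grip_force: 31.8
```

Request:
{"method": "carry_out", "body": {"series": "0 0 0.003 0;0 0 0.005 0;0 0 0.006 0;0 0 0.008 0;0 0 0.01 0;0 0 0.012 0;0 0 0.014 0;0 0 0.016 0;0 0 0.016 0;0 0 0.016 0;0 0 0.016 0;0 0 0.01 0;0 0 0 0;0 0 0 0"}}

```text
time: 7.05
tool_pos: [0.4609, 0.2512, 0.2893]
tcp_rot: [0.253, -3.13, 0.001]
wrist_force: [0.1, -0.6, -4.0]
width: 0.401
grip_force: 30.2
```

```bash
python3 - <<'E'
from h import *
im,d,P,K,Rm,p=shot("wrist"); cv2.imwrite("pics/w2.png",im); np.save("w2.npy",P)
s=bot.read_state(); print(s["time"],s["tool_pos"],s["wrist_force"].round(1),s["width"])
E
```

```text
7.1 [0.46071508 0.25115674 0.28904176] [-0.  -0.  -3.2] 0.40105497849753335
```

View pics/w2.png

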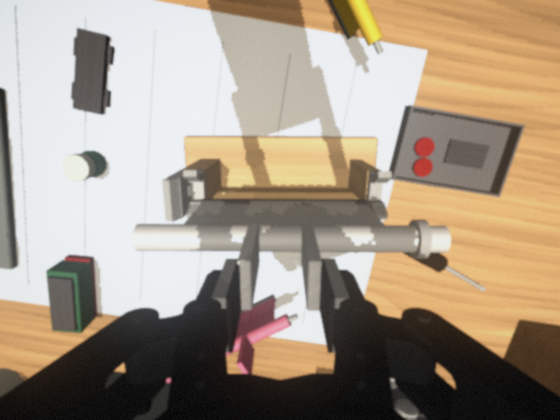

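Request:
{"method": "carry_out", "body": {"series": "0.001 -0.006 0.002 -0.2;0.003 -0.014 0.003 -0.4;0.006 -0.025 0.004 -0.5;0.006 -0.026 0.004 -0.5;0.006 -0.026 0.004 -0.5;0.006 -0.026 0.004 -0.5;0.006 -0.026 0.004 -0.5;0.006 -0.026 0.004 -0.5;0.006 -0.026 0.004 -0.5;0.006 -0.026 0.004 -0.5;0.006 -0.026 0.003 -0.5;0.006 -0.026 0 -0.5;0.006 -0.026 0 -0.5;0.006 -0.026 0 -0.5;0.006 -0.026 0 -0.5;0.006 -0.026 0 -0.5;0.006 -0.026 0 -0.5;0.006 -0.026 0 -0.5;0.003 -0.014 0 -0.4;0.002 -0.009 0 -0.4"}}

```text
time: 9.6
tool_pos: [0.5659, -0.2075, 0.3299]
tcp_rot: [-0.006, -3.141, -0.001]
wrist_force: [-0.8, 0.6, -4.1]
width: 0.403
grip_force: 31.0
```

Request:
{"method": "carry_out", "body": {"series": "0 0 0 0;0 0 0 0;0 0 0 0"}}

```text
time: 9.98
tool_pos: [0.5662, -0.2059, 0.3301]
tcp_rot: [0.002, 3.141, 0.0]
wrist_force: [0.6, 0.6, -3.3]
width: 0.403
grip_force: 31.0
```

```bash
python3 - <<'E'
from h import *
im,d,P,K,Rm,p=shot("wrist"); cv2.imwrite("pics/w3.png",im); np.save("w3.npy",P)
s=bot.read_state(); print(s["time"],s["tool_pos"],s["wrist_force"].round(1),s["width"],R.from_rotvec(s["tcp_rot"]).as_matrix().round(4)[:,1])
x0,y0,z0=s["tool_pos"]
rep(P,"cheekR",(.42,.52),(-.33,-.28),.147,.2)
rep(P,"forkR",(.42,.52),(-.33,-.27),.1,.2)
rep(P,"forkL",(.42,.52),(-.14,-.10),.1,.16)
rep(P,"barrel",(x0-.03,x0+.03),(y0-.13,y0+.13),z0-.055,z0-.015)
rep(P,"collarpart",(x0-.03,x0+.03),(y0+.05,y0+.13),z0-.055,z0-.015)
rep(P,"pinpart",(x0-.03,x0+.03),(y0-.13,y0-.05),z0-.055,z0-.015)
E
```

```text
10.025 [ 0.56619244 -0.20591818  0.330111  ] [-0.7  0.  -3.3] 0.4032502216960164 [1.6e-03 1.0e+00 1.0e-04]
cheekR 696 med [ 0.4672 -0.3056  0.1556] rect [ 467.2 -307.1] [36.2 13. ] 0.7 min [ 0.449 -0.314  0.147] max [ 0.485 -0.301  0.161]
forkR 1846 med [ 0.4669 -0.3008  0.1355] rect [ 471.3 -301. ] [53.7 25.1] 0.9 min [ 0.444 -0.314  0.1  ] max [ 0.498 -0.288  0.161]
forkL 844 med [ 0.4648 -0.1226  0.1222] rect [ 468.7 -119.7] [18.  53.8] 86.5 min [ 0.442 -0.13   0.1  ] max [ 0.495 -0.112  0.137]
barrel 8409 med [ 0.5627 -0.1961  0.3028] rect [ 564.7 -199. ] [180.6  23.6] 89.0 min [ 0.553 -0.289  0.275] max [ 0.578 -0.109  0.315]
collarpart 2489 med [ 0.5631 -0.1307  0.3036] rect [ 566.  -132.2] [23.6 47.3] 0.4 min [ 0.554 -0.156  0.275] max [ 0.578 -0.109  0.31 ]
pinpart 1596 med [ 0.5625 -0.2723  0.3021] rect [ 565.  -272.7] [33.4 16.4] 89.9 min [ 0.557 -0.289  0.275] max [ 0.573 -0.256  0.305]
```

View pics/w3.png

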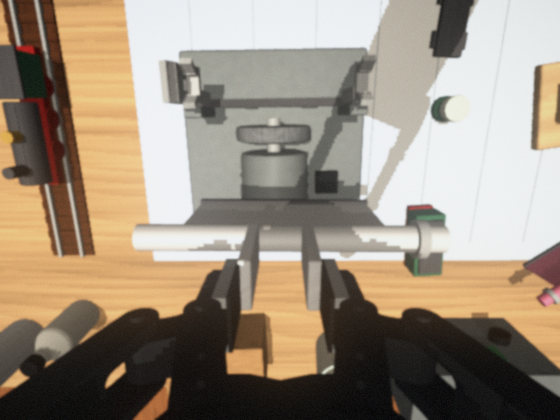

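Request:
{"method": "carry_out", "body": {"series": "-0.005 -0.001 0 0.2;-0.012 -0.001 0 0.2;-0.016 -0.001 0 0.2;-0.018 -0.001 0 0.2;-0.018 -0.001 0 0;-0.016 -0.001 -0.002 0;-0.01 -0.001 -0.006 0;-0.005 -0.001 -0.01 0;0 -0.001 -0.014 0;0 0 -0.016 0;0 0 -0.016 0;0 0 -0.015 0;0 0 -0.012 0;0 0 -0.008 0;0 0 -0.006 0;0 0 0 0;0 0 0 0;0 0 0 0"}}

```text
time: 12.28
tool_pos: [0.4665, -0.2158, 0.2256]
tcp_rot: [-0.018, 3.141, -0.001]
wrist_force: [-1.0, -0.3, -2.9]
width: 0.4
grip_force: 31.0
```

```bash
python3 - <<'E'
from h import *
im,d,P,K,Rm,p=shot("wrist"); cv2.imwrite("pics/w4.png",im); np.save("w4.npy",P)
s=bot.read_state(); print(s["time"],s["tool_pos"],s["wrist_force"].round(2),s["width"],R.from_rotvec(s["tcp_rot"]).as_matrix().round(4)[:,1])
x0,y0,z0=s["tool_pos"]
rep(P,"cheekR",(.42,.52),(-.33,-.28),.147,.167)
rep(P,"forkL",(.42,.52),(-.14,-.10),.125,.16)
rep(P,"collarpart",(x0-.03,x0+.03),(y0+.05,y0+.13),z0-.045,z0-.015)
rep(P,"pinpart",(x0-.03,x0+.03),(y0-.13,y0-.05),z0-.045,z0-.015)
E
```

```text
12.325 [ 0.46651743 -0.21580435  0.22555614] [-0.37 -0.7  -2.87] 0.39646604119865786 [-1.140e-02  9.999e-01 -5.000e-04]
cheekR 689 med [ 0.4586 -0.3052  0.1552] rect [ 460.3 -306.9] [22.9 13.2] 0.2 min [ 0.449 -0.314  0.147] max [ 0.472 -0.3    0.16 ]
forkL 293 med [ 0.4473 -0.1222  0.1329] rect [ 460.3 -120.9] [36.  12.7] 0.8 min [ 0.442 -0.127  0.125] max [ 0.478 -0.114  0.137]
collarpart 2437 med [ 0.4624 -0.1402  0.1991] rect [ 465.  -142.2] [22.9 47.1] 1.3 min [ 0.453 -0.166  0.183] max [ 0.476 -0.119  0.206]
pinpart 1585 med [ 0.4636 -0.2824  0.1977] rect [ 466.  -282.6] [16.2 33.6] 0.0 min [ 0.458 -0.299  0.188] max [ 0.474 -0.266  0.201]
```

View pics/w4.png

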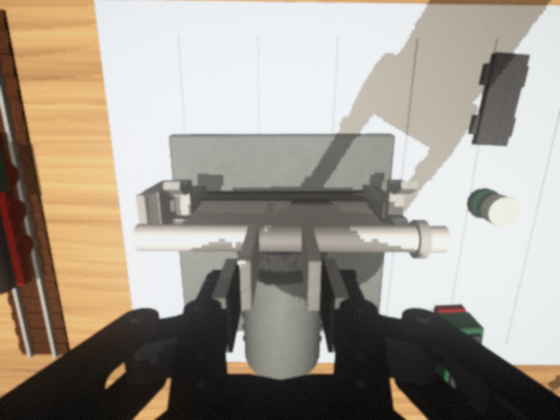

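Request:
{"method": "carry_out", "body": {"series": "0 0.001 -0.006 0;0 0 -0.009 0;0 0 -0.009 0;0 0 -0.009 0;0 0 -0.008 0;0 0 -0.006 0;0 0 -0.004 0;0 0 -0.002 0;0 0 0 0;0 0 0 0;0 0 0 0"}}

```text
time: 13.7
tool_pos: [0.4664, -0.2147, 0.1723]
tcp_rot: [-0.018, 3.141, -0.0]
wrist_force: [0.4, 0.4, -3.1]
width: 0.403
grip_force: 31.0
```

Request:
{"method": "carry_out", "body": {"series": "0 0 -0.001 0;0 0 -0.001 0;0 0 0 0"}}

```text
time: 14.08
tool_pos: [0.4661, -0.2146, 0.1698]
tcp_rot: [0.018, -3.141, -0.0]
wrist_force: [-0.5, 0.4, -3.3]
width: 0.403
grip_force: 31.0
```

Request:
{"method": "carry_out", "body": {"series": "0 0 -0.0005 0;0 0 -0.0005 0;0 0 -0.0005 0;0 0 0 0"}}

```text
time: 14.58
tool_pos: [0.4662, -0.2146, 0.1684]
tcp_rot: [0.018, -3.142, -0.0]
wrist_force: [0.2, -0.5, -3.9]
width: 0.398
grip_force: 31.0
```

Request:
{"method": "carry_out", "body": {"series": "0 0 -0.0005 0;0 0 -0.0005 0;0 0 -0.0005 0;0 0 0 0"}}

```text
time: 15.08
tool_pos: [0.4661, -0.2146, 0.1669]
tcp_rot: [0.018, -3.141, -0.0]
wrist_force: [-0.4, 0.1, -2.5]
width: 0.397
grip_force: 31.0
```

Request:
{"method": "carry_out", "body": {"series": "0 0 -0.0005 0;0 0 -0.0005 0;0 0 -0.0003 0;0 0 0 0"}}

```text
time: 15.58
tool_pos: [0.4662, -0.2146, 0.1656]
tcp_rot: [0.018, -3.141, -0.0]
wrist_force: [1.1, 0.3, -3.4]
width: 0.403
grip_force: 31.0
```

Request:
{"method": "carry_out", "body": {"series": "0 0 -0.0006 0;0 0 -0.0006 0;0 0 0 0"}}

```text
time: 15.95
tool_pos: [0.4661, -0.2146, 0.1644]
tcp_rot: [0.018, -3.141, -0.0]
wrist_force: [0.1, -0.3, -3.1]
width: 0.4
grip_force: 31.0
```

Request:
{"method": "carry_out", "body": {"series": "0 0 -0.0006 0;0 0 -0.0006 0;0 0 0 0"}}

```text
time: 16.32
tool_pos: [0.4662, -0.2146, 0.1632]
tcp_rot: [0.018, -3.141, -0.0]
wrist_force: [0.4, 0.6, -3.0]
width: 0.398
grip_force: 31.0
```

Request:
{"method": "carry_out", "body": {"series": "0 0 -0.0006 0;0 0 -0.0006 0;0 0 0 0"}}

```text
time: 16.7
tool_pos: [0.4661, -0.2146, 0.162]
tcp_rot: [0.018, -3.141, -0.0]
wrist_force: [0.1, 0.2, -3.7]
width: 0.398
grip_force: 31.0
```

Request:
{"method": "carry_out", "body": {"series": "0 0 -0.0006 0;0 0 -0.0006 0;0 0 0 0"}}

```text
time: 17.08
tool_pos: [0.4662, -0.2146, 0.1608]
tcp_rot: [0.018, -3.141, -0.0]
wrist_force: [0.3, 0.2, -3.5]
width: 0.398
grip_force: 31.0
```

Request:
{"method": "carry_out", "body": {"series": "0 0 -0.0006 0;0 0 -0.0006 0;0 0 0 0"}}

```text
time: 17.45
tool_pos: [0.4661, -0.2146, 0.1596]
tcp_rot: [0.018, -3.141, -0.0]
wrist_force: [-0.3, -0.3, -3.5]
width: 0.397
grip_force: 31.0
```

Request:
{"method": "carry_out", "body": {"series": "0 0 -0.0006 0;0 0 -0.0006 0;0 0 0 0"}}

```text
time: 17.82
tool_pos: [0.4662, -0.2146, 0.1584]
tcp_rot: [0.018, -3.141, -0.0]
wrist_force: [0.5, -0.4, -2.9]
width: 0.403
grip_force: 31.0
```

Request:
{"method": "carry_out", "body": {"series": "0 0 -0.0006 0;0 0 -0.0006 0;0 0 0 0"}}

```text
time: 18.2
tool_pos: [0.4661, -0.2146, 0.1572]
tcp_rot: [0.018, -3.141, -0.0]
wrist_force: [-0.3, -0.4, -2.7]
width: 0.403
grip_force: 31.0
```

Request:
{"method": "carry_out", "body": {"series": "0 0 -0.0006 0;0 0 -0.0006 0;0 0 0 0"}}

```text
time: 18.58
tool_pos: [0.4661, -0.2146, 0.156]
tcp_rot: [0.018, -3.141, -0.0]
wrist_force: [0.7, 1.3, -3.4]
width: 0.402
grip_force: 31.0
```

Request:
{"method": "carry_out", "body": {"series": "0 0 -0.0005 0;0 0 -0.0005 0;0 0 0 0"}}

```text
time: 18.95
tool_pos: [0.4662, -0.2146, 0.155]
tcp_rot: [0.018, -3.141, -0.0]
wrist_force: [0.3, -0.6, -3.7]
width: 0.4
grip_force: 31.0
```

Request:
{"method": "carry_out", "body": {"series": "0 0 -0.0005 0;0 0 -0.0005 0;0 0 0 0"}}

```text
time: 19.32
tool_pos: [0.4662, -0.2146, 0.154]
tcp_rot: [0.018, -3.141, -0.0]
wrist_force: [0.9, -0.3, -3.4]
width: 0.4
grip_force: 31.0
```

Request:
{"method": "carry_out", "body": {"series": "0 0 -0.0005 0;0 0 -0.0005 0;0 0 0 0"}}

```text
time: 19.7
tool_pos: [0.4663, -0.2146, 0.1532]
tcp_rot: [-0.018, 3.141, -0.0]
wrist_force: [-0.2, 0.5, -2.1]
width: 0.401
grip_force: 31.6
```

Request:
{"method": "carry_out", "body": {"series": "0 0 -0.0005 0;0 0 0 0;0 0 0 0"}}

```text
time: 20.08
tool_pos: [0.4664, -0.2146, 0.1528]
tcp_rot: [-0.018, 3.141, 0.0]
wrist_force: [-0.1, 1.3, -1.1]
width: 0.404
grip_force: 32.5
```

Request:
{"method": "carry_out", "body": {"series": "0 0 -0.0005 0;0 0 0 0;0 0 0 0;0 0 0 0"}}

```text
time: 20.58
tool_pos: [0.4664, -0.2145, 0.1523]
tcp_rot: [-0.018, 3.141, 0.0]
wrist_force: [-0.5, 3.1, 1.7]
width: 0.401
grip_force: 33.7
```

```bash
python3 - <<'E'
from h import *
im,d,P,K,Rm,p=shot("wrist"); cv2.imwrite("pics/w5.png",im[100:330]); np.save("w5.npy",P)
s=bot.read_state(); print(s["time"],s["tool_pos"],s["wrist_force"].round(2),s["torque"].round(2),s["width"])
x0,y0,z0=s["tool_pos"]
rep(P,"cheekR",(.42,.52),(-.33,-.28),.145,.167)
rep(P,"forkL",(.42,.52),(-.14,-.10),.13,.16)
for a,b in ((-.29,-.26),(-.18,-.15)):
    Q=rep(P,"bar",(.45,.48),(a,b),.115,.14); print(np.percentile(Q[:,2],[80,90,97]).round(4))
E
```

```text
20.625 [ 0.4663857  -0.21452941  0.15228057] [0.2  2.66 1.56] [ 0.26  0.03 -0.06] 0.4029776378642448
cheekR 2587 med [ 0.4653 -0.3046  0.1541] rect [ 467.1 -306.7] [36.8 14.6] 1.0 min [ 0.449 -0.314  0.145] max [ 0.486 -0.3    0.159]
forkL 782 med [ 0.4655 -0.1223  0.1335] rect [ 464.7 -125.2] [45.7 21.9] 0.5 min [ 0.442 -0.136  0.13 ] max [ 0.488 -0.114  0.136]
bar 1660 med [ 0.4631 -0.2773  0.1246] rect [ 465. -275.] [30.  29.9] 89.9 min [ 0.45  -0.29   0.115] max [ 0.48  -0.26   0.134]
[0.1259 0.1263 0.127 ]
bar 1473 med [ 0.4625 -0.1649  0.1252] rect [ 464.8 -165. ] [16. 30.] 0.6 min [ 0.457 -0.18   0.115] max [ 0.473 -0.15   0.128]
[0.1263 0.1267 0.1271]
```

View pics/w5.png

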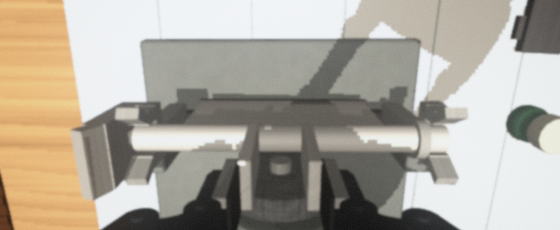

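Request:
{"method": "carry_out", "body": {"series": "0 0 0 0;0 0 0 0;0 0 0 0;0 0 0 0;0 0 0 0;0 0 0 0;0 0 0 0;0 0 0 0", "jaw": 1}}

```text
time: 21.62
tool_pos: [0.4662, -0.2146, 0.1521]
tcp_rot: [0.018, -3.142, 0.0]
wrist_force: [0.4, -0.8, -0.7]
width: 1.003
grip_force: 0.0
```

```bash
python3 - <<'E'
from h import *
im,d,P,K,Rm,p=shot("wrist"); cv2.imwrite("pics/w6.png",im)
s=bot.read_state(); print(s["time"],s["tool_pos"],s["wrist_force"].round(2),s["width"])
rep(P,"tabs",(.44,.5),(-.27,-.17),.155,.19)
rep(P,"tabs",(.44,.5),(-.25,-.19),.168,.19)
E
```

```text
21.675 [ 0.46618141 -0.21462029  0.15207474] [ 1.01 -0.86  0.94] 1.0016759676019487
tabs 3555 med [ 0.4629 -0.2346  0.1762] rect [ 466.  -219.8] [25.2 99.8] 0.7 min [ 0.453 -0.27   0.155] max [ 0.479 -0.17   0.19 ]
tabs 1793 med [ 0.4638 -0.2344  0.1759] rect [ 465.7 -216.6] [24.5 48.3] 0.7 min [ 0.453 -0.241  0.168] max [ 0.478 -0.192  0.178]
```

View pics/w6.png

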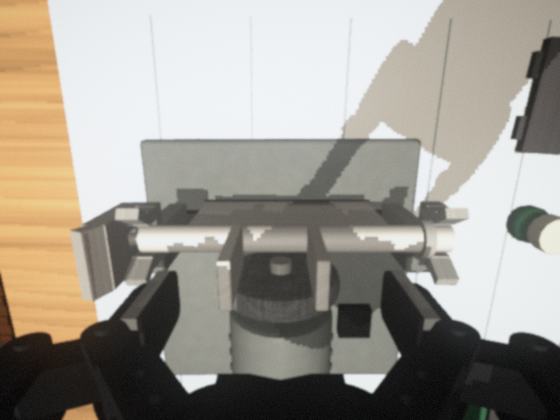

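The tabs now measure 48 mm over both, so the pin is fully out, and the guard sits level in both cradles. Next I back the open gripper straight up.

Request:
{"method": "carry_out", "body": {"series": "0 0 0.005 0;0 0 0.01 0;0 0 0.014 0;0 0 0.016 0;0 0 0.016 0;0 0 0.016 0;0 0 0.016 0;0 0 0.016 0;0 0 0.016 0;0 0 0.01 0;0 0 0.005 0;0 0 0 0;0 0 0 0"}}

```text
time: 23.3
tool_pos: [0.4659, -0.2145, 0.2913]
tcp_rot: [0.018, -3.14, -0.001]
wrist_force: [0.1, 0.2, 0.2]
width: 1.001
grip_force: 0.0
```

```bash
python3 - <<'E'
from h import *
im,d,P,K,Rm,p=shot("wrist")
s=bot.read_state(); print(s["time"],s["tool_pos"],s["wrist_force"].round(2))
Q=rep(P,"tabs",(.44,.5),(-.25,-.185),.15,.19)
Q=rep(P,"bar",(.44,.5),(-.29,-.25),.11,.14)
Q=rep(P,"bar",(.44,.5),(-.18,-.14),.11,.14)
w=Q is not None and abs(np.median(Q[:,0])-.466)<.01
print(w)
if w: print(bot.finish_job())
E
```

```text
23.35 [ 0.4658213  -0.21441389  0.29125571] [ 0.99 -0.77 -1.11]
tabs 574 med [ 0.4633 -0.2347  0.1758] rect [ 465.7 -216.9] [23.9 48. ] 0.6 min [ 0.454 -0.241  0.15 ] max [ 0.478 -0.193  0.178]
bar 795 med [ 0.4648 -0.2742  0.1251] rect [ 467.1 -270. ] [39.9 43.7] 90.0 min [ 0.445 -0.29   0.11 ] max [ 0.489 -0.25   0.137]
bar 665 med [ 0.4635 -0.16    0.125 ] rect [ 464.4 -160.1] [14.8 39.6] 0.6 min [ 0.457 -0.18   0.118] max [ 0.472 -0.14   0.128]
True
the job is handed in; nothing more can be done
None
```

The grey guard now hangs level in both polisher cradles with its pin out (48 mm measured over both tabs) and the gripper clear; I handed the job in at about 23 s and did not get a verdict back.

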